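Index the painting stand one hole

TASK

Hook a fingertip under the pull ring of the painting stand and lift its spring index pin clear of its hole; do not pinch or force the ring. With the pin held up, swing the arm exactly one hole towards the side where the spray bottle stands, let the pin drop fully home in that hole and take your finger out of the ring. Do not move the spray bottle, the paint jar, the glue bottle or the brush cup.

Things in the scene. Friction and masses are not known exactly. Their poses are not given: they have to be found in the camera images.
- stand: Fixed painting stand: plywood board 240 x 260 x 12 mm with an aluminium index sector and an upright pivot. Origin: on the vertical pivot axis of the swing arm, at bench level; the board reaches 60 mm to its -x side, 180 mm to +x, 130 mm to either y side. x points from the pivot to the sector, away from the robot within 0.25 rad of straight ahead; y to the left seen from the robot; z up.
- hole (a point): Mouth of the middle one of the sector's five holes, 30 mm above the bench, 140 mm from the pivot axis on the stand's +x side. The holes are 12 mm square, 0.30 rad (42 mm) apart on an arc of radius 140 mm about the pivot. Axes as the stand's.
- flower (a point): Centre, on top, of a wooden flower 95 mm across fixed over the pivot end of the arm and turning with it; this point is 94 mm above the bench, the highest petal tips about 100 mm. Under it is a dark wooden disc 84 mm across.
- swingarm (a joint): Swing arm, a dark steel bar 26 mm wide, top 46 mm above the bench, from the pivot away from the robot and past the sector. In rad: 0 with the pin in the middle hole (the start), positive when the ring end has swung towards the stand's +y; the five holes are at -0.60, -0.30, 0, 0.30, 0.60. It turns stiffly (about 1 N at the ring) and stays where it is left.
- pin (a joint): Upright spring index pin, 9 mm thick with a round tip, near the arm's far end, 140 mm from the pivot axis. In m: 0 fully home in a hole; above 0.012 the tip is clear of the sector's top; 0.022 upper stop. The spring pushes it down with about 6 N when home, 9 N at the stop. Released between two holes it rests on the sector at 0.012.
- ring (a point): Centre of the pin's round brass pull ring: inner diameter 60 mm, 7 mm bar, standing across the arm, its top leaning 34 deg away from the robot. Pin home: 115 mm above the bench, 159 mm from the pivot axis. x: level along the arm, away from the pivot; y across; z up. A fingertip goes in from the robot's side (over the flower) along +x, 55 to 65 deg down. Inner top edge 25 mm above and 17 mm to +x of this point, inner bottom opposite.
- spray: Pump spray bottle, green translucent, 76 mm across, 170 mm tall with a white trigger head, loose; stands on the stand's left or right side, 190 to 250 mm across from the stand's x axis. Origin: centre of its underside.
- jar: Paint jar with a lid, 66 mm across, 80 mm tall, loose; stands on the other side of the stand. Origin: centre of its underside.
- glue: White glue bottle, 44 mm across, 130 mm tall, loose, beside the pivot end of the stand. Origin: centre of its underside.
- brushes: White cup, 76 mm across and 95 mm tall, with three brushes sticking out to 195 mm, loose, beside the pivot end of the stand. Origin: centre of its underside.
There are look-alikes about, which are no part of the job. What is shaped like the spray but orange or purple is not meant.

How it is judged:
By the outcome, as a careful person would: the job done as asked, in the order asked, and still so for the second after the job is handed in, with the robot touching nothing.
It also fails if it takes over 54 s, if anything falls off the work surface, if the arm or the gripper's body presses on something with over 40 N, if the wrist force passes 120 N, or if a joint passes its speed limit or range.

ROBOT

A 6-joint arm with a two-finger parallel gripper is mounted at the origin on the work surface. World frame = base frame: x ahead of the robot, y to its left, z up, the work surface at z = 0. Lengths are in m, angles in rad, forces in N, time in s.
With the tool pointing down it reaches from about 0.325 to 0.75 m from the base axis. Payload 7.6 kg.
Tool frame: the origin (TCP) lies at the very end of the fingers, on their centre line; the grasp point (between the pads) lies 19 mm behind it; z points along the fingers, y is the direction in which the jaws open and shut (so a half turn about z gives the same grasp; the last joint's range is limited). The gripper opens to 85 mm and grips with 20 to 120 N. Pads are 22 mm wide; open, the fingers measure 114 mm over their backs; the gripper's body (76 mm by 85 mm) begins 54 mm behind the grasp point. The pads swing forward as they close: fully open they stand 13 mm farther back than shut.
Start: joints at [-1.304, 0.052, 1.401, -0, 1.689, -0.07], TCP at [0.174, -0.496, 0.231] pointing down, gripper open.
Joint ranges: [-2.9, 2.9], [-0.91, 2.17], [0.12, 2.37], [-1.06, 4.2], [0.26, 2.73], [-2.93, 2.93]. Speed limits (rad/s): [2.57, 2.57, 3.01, 3.14, 3.14, 3.14].

INTERFACE

Orientations are given as a rotation vector (axis times angle).
In Python, from plant import robot, imaging gives the robot as it stands.
- The arm moves only by the shell command python3 -m inch 'ROWS'. ROWS is JSON, a list of rows, each a list of 7 numbers: the shift along the tool's x, y, z in m, then the turn, a rotation vector about the tool's x, y, z in degrees, then the opening, from 0 (shut) to 1 (fully open). In form: [[tx, ty, tz, ax, ay, az, jaw], ...]. A call has 1 to 12 rows; each row shifts and turns the commanded pose from where the row before left it, along the tool's axes as they then stand; what a row does not reach is not made up. A row lasts 1/8 s, in which the tool goes at most 62.5 mm and 10.7 degrees, less where a joint would pass 70% of its speed; a pose out of reach is approached as far as the arm can. A call with a gripper value outside its range is refused whole. The fingers move at their own pace and stop on an object; the grip force is fixed at half the most. Time passes only in rows, so rows that do not move let the fingers close. It gives the time, the measured TCP pose, the force and the opening at its end, in the units of the state.
- robot.observe(): the state, without advancing time (a new reading comes with each control period).
- imaging.capture(name): name is "scene" or "top" or "wrist"; returns a dict with "color" (384x512x3 uint8, red, green, blue), "fx", "fy", "cx", "cy" (pixels), "D" ([k1, k2, p1, p2, k3] as OpenCV has them; the pictures are not rectified), "rvec" (rotation vector, rad) and "tvec" (3), from world to camera coordinates, as OpenCV has them. Camera axes: x right, y down, z forward; pixel columns grow to the right and rows downward; lengths in m; the calibration is good to about 2 mm. A picture is of the moment at which its call begins. There is no depth.
- robot.hand_in(): hands the job in, once; it reports no verdict.
The state is a dict: "clock": time; "qpos": joint angles; "joint_velocities": joint speeds; "effort": joint torques, N m; "tcp_pos": TCP position; "eef_rot": TCP orientation; "contact_force": force on the tool from outside, world axes, zero at the start; "ft_torque": the same for the moment, N m; "grip_width": finger opening in m.
Only numpy, scipy, OpenCV 4.12 (cv2) and the standard library are available. Lean on these libraries where they do the work, as an engineer would, in place of code of your own. Each camera call takes 0.05 s, during which the arm holds its last target. There are 200 camera calls.

## Working session

There is one attempt and no reset: what is moved stays moved. The work goes in short steps, Python scripts to look and compute and a shell command to move; the robot and the scene stay as the last step left them, time stands still between calls to the robot, and variables do not carry over. Pictures are saved under pics/ and viewed, about 8 in all and at most 12, crops included, and the job is handed in when it is done.

```bash
ls; mkdir -p pics; cat > h.py <<'E'
import numpy as np, cv2
from scipy.spatial.transform import Rotation as R
from plant import robot, imaging
def cap(n,f=None):
    d=imaging.capture(n); d['K']=np.array([[d['fx'],0,d['cx']],[0,d['fy'],d['cy']],[0,0,1.]])
    d['Rm']=R.from_rotvec(np.ravel(d['rvec'])).as_matrix(); d['t']=np.ravel(d['tvec']); d['D']=np.array(d['D'],float)
    if f: cv2.imwrite('pics/'+f,d['color'][:,:,::-1])
    return d
def ray(d,u,v):
    p=cv2.undistortPoints(np.array([[[u,v]]],float),d['K'],d['D'])[0,0]
    return -d['Rm'].T@d['t'], d['Rm'].T@np.array([p[0],p[1],1])
def plane(d,u,v,z):
    c,r=ray(d,u,v); return c+r*(z-c[2])/r[2]
def tri(obs):
    A=np.zeros((3,3));b=np.zeros(3)
    for d,u,v in obs:
        c,r=ray(d,u,v); r=r/np.linalg.norm(r); P=np.eye(3)-np.outer(r,r); A+=P;b+=P@c
    x=np.linalg.solve(A,b); return x
def proj(d,p):
    return cv2.projectPoints(np.array(p,float).reshape(-1,3),d['Rm'] and 0 if False else np.array(d['rvec'],float),d['t'],d['K'],d['D'])[0].reshape(-1,2)
E
python3 - <<'E'
from h import *
import pickle
s=cap('scene'); t=cap('top')
pickle.dump((s,t),open('st.pkl','wb'))
im=np.hstack([s['color'],t['color']])[:,:,::-1]
cv2.imwrite('pics/a_s.png',cv2.resize(s['color'][:,:,::-1],(800,600),interpolation=cv2.INTER_CUBIC))
cv2.imwrite('pics/a_t.png',cv2.resize(t['color'][:,:,::-1],(800,600),interpolation=cv2.INTER_CUBIC))
for d in(s,t): print(-d['Rm'].T@d['t'],d['Rm'][2])
print(robot.observe())
E
```

```text
pics
[ 1.23241854 -0.74342556  0.95003524] [-0.46754898  0.54468566 -0.69621512]
[ 0.35767122 -0.06845426  1.30194199] [ 0.23343179  0.01977436 -0.97217209]
{'clock': 0.1, 'qpos': array([-1.30428024e+00,  5.27618518e-02,  1.40159714e+00, -8.34005534e-06,
        1.68859555e+00, -7.02986541e-02]), 'joint_velocities': array([-5.83916275e-04, -1.69729914e-03, -3.38780898e-03,  1.19448120e-03,
       -6.65803656e-04,  7.01773052e-05]), 'effort': array([ 1.04361341e-03, -3.82583570e+01, -3.60985529e+01, -8.26908240e-05,
        4.72563363e-03, -2.58206956e-05]), 'tcp_pos': array([ 0.17345502, -0.4952437 ,  0.23057604]), 'eef_rot': array([-3.09581330e+00, -5.26341540e-01,  2.22394968e-04]), 'contact_force': array([ 0.25438216, -0.86937854, -0.772722  ]), 'ft_torque': array([0.02077349, 0.02993815, 0.00730179]), 'grip_width': 0.0855103119908748}
```

View pics/a_s.png

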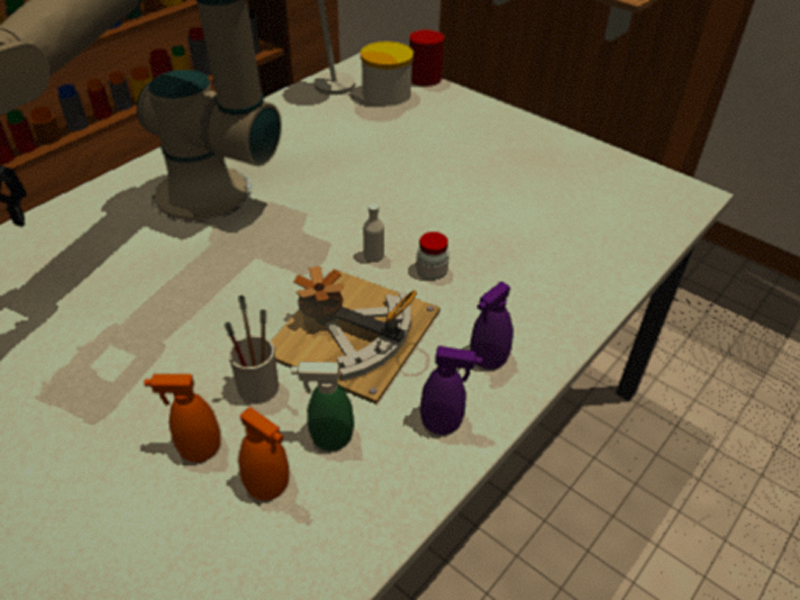

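View pics/a_t.png

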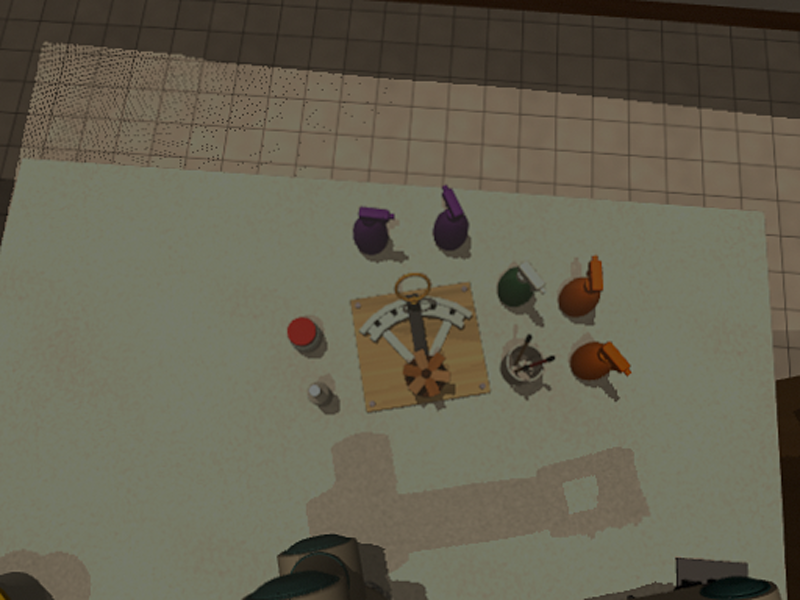

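The top view shows the green bottle with the white head at (516,288), on the right (-y) side. The scene view shows it at (330,415). The orange bottles at (580,297) and (597,360) and the purple ones at (371,232) and (450,225) are look-alikes. The flower is at (426,373) and the ring at (413,288). Next I'll measure, with one enlarged crop.

```bash
python3 - <<'E'
from h import *
import pickle
s,t=pickle.load(open('st.pkl','rb'))
k=512/800
T=lambda u,v,z: plane(t,u*k,v*k,z).round(4)
c=[T(350,300,.012),T(470,283,.012),T(490,392,.012),T(366,412,.012)]
print('board FL FR BR BL',c)
print('flower top',T(426,373,.094),'scene',plane(s,319*k,287*k,.094).round(4),'tri',tri([(t,426*k,373*k),(s,319*k,287*k)]))
print('ring tri',tri([(t,413*k,288*k),(s,400*k,306*k)]), T(413,288,.115))
print('spray',T(516,288,.06),'jar',T(302,331,.08),'glue',T(317,390,.12),'cup',T(524,362,.09))
a=t['color'][165:275,215:350][:,:,::-1]; a=cv2.convertScaleAbs(cv2.resize(a,None,fx=5.5,fy=5.4,interpolation=cv2.INTER_CUBIC),alpha=1.7)
cv2.imwrite('pics/b.png',a); print(a.shape)
E
```

```text
board FL FR BR BL [array([0.6665, 0.0583, 0.012 ]), array([ 0.7242, -0.1949,  0.012 ]), array([ 0.4948, -0.2481,  0.012 ]), array([0.4342, 0.003 , 0.012 ])]
flower top [ 0.5131 -0.111   0.094 ] scene [ 0.5273 -0.1198  0.094 ] tri [ 0.51548642 -0.11069705  0.08041589]
ring tri [ 0.67826318 -0.07254494  0.10862869] [ 0.6759 -0.0733  0.115 ]
spray [ 0.7074 -0.2855  0.06  ] jar [0.5792 0.1411 0.08  ] glue [0.4613 0.093  0.12  ] cup [ 0.5502 -0.3011  0.09  ]
(594, 742, 3)
```

View pics/b.png

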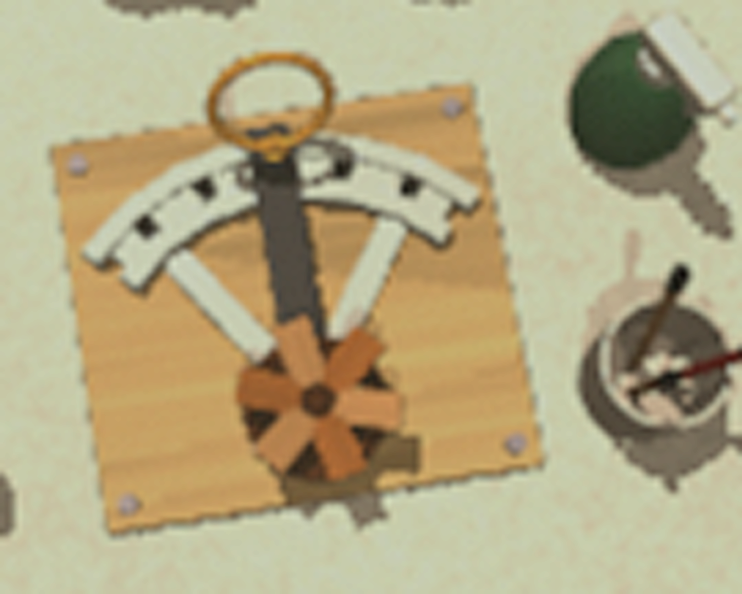

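The crop confirms it: a green translucent body with a white trigger head at (630,100), on the stand's right (-y) side. So the target hole is at -0.30. Stand yaw is about 0.226, the pivot is near (0.521, -0.109) and the ring near (0.676, -0.073, 0.115). I'll raise the tool and move with the jaws shut.

```bash
cat >> h.py <<'E'
PIV=np.array([.521,-.109,0]);YAW=.226
def Rt(az,pd):  # tool z along azimuth az, pitched pd deg down, tool x forward-up
    a=np.radians(pd); h=np.array([np.cos(az),np.sin(az),0]); k=np.array([0,0,1.])
    z=h*np.cos(a)-k*np.sin(a); x=h*np.sin(a)+k*np.cos(a)
    return np.c_[x,np.cross(z,x),z]
def go(p,Rg):
    o=robot.observe(); R0=R.from_rotvec(o['eef_rot']).as_matrix()
    print('shift mm',(R0.T@(np.array(p)-o['tcp_pos'])*1000).round(1),'turn deg',np.degrees(R.from_matrix(R0.T@Rg).as_rotvec()).round(2))
def ringp(phi=0,lift=0): 
    a=YAW+phi; return PIV+.159*np.array([np.cos(a),np.sin(a),0])+[0,0,.115+lift]
E
python3 -m inch '[[0,0,-0.05,0,0,0,0],[0,0,-0.05,0,0,0,0]]'; python3 -c "
from h import *
go([.60,-.09,.33],Rt(YAW,58))"
```

```text
clock: 0.35
tcp_pos: [0.1734, -0.4951, 0.3317]
eef_rot: [-3.095, -0.526, 0.0]
contact_force: [0.3, -0.3, 0.3]
grip_width: 0.0513
shift mm [ 536.5 -241.3    2.3] turn deg [-1.89 31.96  6.15]
```

```bash
python3 -m inch '[[0.0447,-0.0201,0,0,0,0,0],[0.0447,-0.0201,0,0,0,0,0],[0.0447,-0.0201,0,0,0,0,0],[0.0447,-0.0201,0,0,0,0,0],[0.0447,-0.0201,0,0,0,0,0],[0.0447,-0.0201,0,0,0,0,0],[0.0447,-0.0201,0,0,0,0,0],[0.0447,-0.0201,0,0,0,0,0],[0.0447,-0.0201,0,0,0,0,0],[0.0447,-0.0201,0,0,0,0,0],[0.0447,-0.0201,0,0,0,0,0],[0.0447,-0.0201,0,0,0,0,0]]'; python3 -m inch '[[0,0,0,-0.4,8,1.5,0],[0,0,0,-0.5,8,1.5,0],[0,0,0,-0.5,8,1.5,0],[0,0,0,-0.5,8,1.6,0],[0,0,0,0,0,0,0],[0,0,0,0,0,0,0]]'; python3 -c "
from h import *
print(robot.observe()['qpos'].round(3))
d=Rt(YAW,58)[:,2]
go(ringp()-.08*d,Rt(YAW,58))"
```

```text
clock: 1.85
tcp_pos: [0.601, -0.0893, 0.3308]
eef_rot: [-3.097, -0.527, 0.001]
contact_force: [0.2, -0.7, 0.3]
grip_width: -0.0002
clock: 2.6
tcp_pos: [0.6003, -0.0907, 0.332]
eef_rot: [-2.945, -0.337, -0.844]
contact_force: [0.8, 1.1, 0.6]
grip_width: 0.0003
[-0.343 -0.105  1.44   0.296  1.332  1.   ]
shift mm [-49.1  -0.3 145.2] turn deg [0.11 0.03 0.14]
```

```bash
python3 -m inch '[[-0.0123,0,0.036,0,0,0,0],[-0.0123,0,0.036,0,0,0,0],[-0.0123,0,0.036,0,0,0,0],[-0.0123,0,0.036,0,0,0,0],[0,0,0,0,0,0,0],[0,0,0,0,0,0,0]]'; python3 - <<'E'
from h import *
w=cap('wrist'); t=cap('top'); s=cap('scene')
import pickle; pickle.dump((w,t,s),open('w.pkl','wb'))
o=robot.observe(); print(o['tcp_pos'],o['contact_force'])
a=w['color'][:,:,::-1].copy(); a=cv2.convertScaleAbs(a,alpha=1.5)
print(proj(w,ringp()),proj(w,o['tcp_pos']))
cv2.imwrite('pics/c.png',cv2.resize(a,(800,600)))
p=proj(t,ringp())[0]; q=proj(s,ringp())[0]; print(p,q)
def crop(d,p): 
    x,y=int(p[0]),int(p[1]); return cv2.convertScaleAbs(cv2.resize(d['color'][y-50:y+50,x-33:x+33,::-1],(396,600),interpolation=cv2.INTER_CUBIC),alpha=1.6)
cv2.imwrite('pics/c2.png',np.hstack([crop(t,p),crop(s,q)]))
E
```

```text
clock: 3.35
tcp_pos: [0.635, -0.0832, 0.1854]
eef_rot: [-2.944, -0.337, -0.849]
contact_force: [-0.6, 0.4, 0.6]
grip_width: -0.0001
[ 0.63474859 -0.08345516  0.18578745] [-0.37052266 -0.23634018  0.72484502]
[[253.14181204 202.60633169]] [[254.42396944 256.84916748]]
[264.35714269 184.29376121] [254.83163609 193.98475001]
```

View pics/c.png

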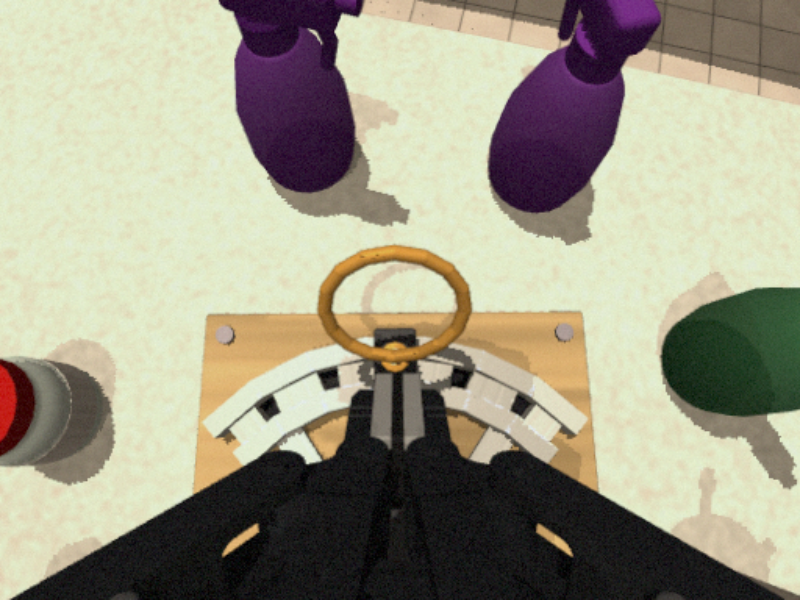

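View pics/c2.png

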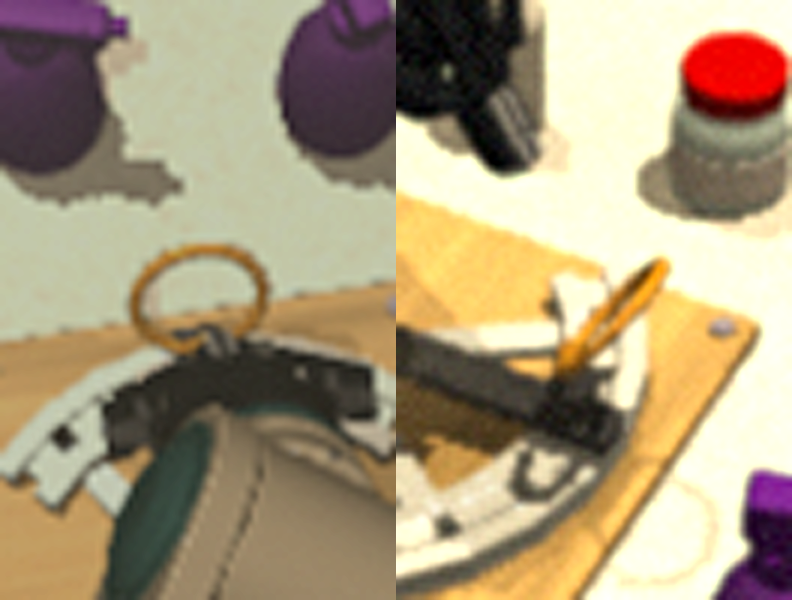

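The wrist view shows the ring as an ellipse centred at (394,304) of 800, laterally in line with the shut fingers at (397,400). I'll triangulate it from three views.

```bash
python3 - <<'E'
from h import *
import pickle
w,t,s=pickle.load(open('w.pkl','rb'))
P={}
for n,d,c in(('w',w,(252.5,194.6)),('t',t,(264.4,183.6)),('s',s,(257.5,196))):
    h=cv2.cvtColor(d['color'],cv2.COLOR_RGB2HSV); m=cv2.inRange(h,(8,150,60),(26,255,255))
    P[n]=(d,*c)
for g in('wts','wt','ws','ts'):
    x=tri([P[k] for k in g]); e=x-PIV; 
    print(g,x.round(4),'stand radial/lat',(e[0]*np.cos(YAW)+e[1]*np.sin(YAW)).round(4),(-e[0]*np.sin(YAW)+e[1]*np.cos(YAW)).round(4),[ (proj(P[k][0],x)[0]-P[k][1:]).round(1).tolist() for k in 'wts'])
E
```

```text
wts [ 0.6819 -0.0717  0.1095] stand radial/lat 0.1652 0.0003 [[0.2, 1.5], [-0.5, -0.8], [-0.6, 0.1]]
wt [ 0.6816 -0.0723  0.1084] stand radial/lat 0.1648 -0.0002 [[0.9, 2.4], [-0.3, -0.5], [-0.9, 0.5]]
ws [ 0.6831 -0.071   0.1102] stand radial/lat 0.1665 0.0007 [[-0.3, -0.4], [-0.7, -1.2], [-0.1, 0.0]]
ts [ 0.6813 -0.0717  0.109 ] stand radial/lat 0.1646 0.0004 [[0.1, 2.4], [-0.5, -0.5], [-0.8, 0.2]]
```

```bash
python3 -c "
from h import *
d=Rt(YAW,58)[:,2]; r=np.array([.679,-.0722,.113])
go(r,Rt(YAW,58));go(r+.022*d,Rt(YAW,58))
print(R.from_rotvec(robot.observe()['eef_rot']).as_matrix().T@[0,0,1])"
```

```text
shift mm [-0.2 -1.3 85.9] turn deg [ 0.18 -0.21  0.15]
shift mm [ -0.2  -1.4 107.9] turn deg [ 0.18 -0.21  0.15]
[ 0.53299041  0.00401496 -0.84611176]
```

```bash
python3 -m inch '[[0,-0.0013,0.018,0,0,0,0],[0,0,0.018,0,0,0,0],[0,0,0.018,0,0,0,0],[0,0,0.018,0,0,0,0],[0,0,0.018,0,0,0,0],[0,0,0.018,0,0,0,0],[0,0,0,0,0,0,0],[0,0,0,0,0,0,0]]'; python3 - <<'E'
from h import *
w=cap('wrist'); s=cap('scene')
def en(d,x,y,a,b): return cv2.convertScaleAbs(cv2.resize(d['color'][y:y+b,x:x+a,::-1],(400,600),interpolation=cv2.INTER_CUBIC),alpha=1.6)
cv2.imwrite('pics/d.png',np.hstack([en(w,175,130,160,240),en(s,222,144,66,100)]))
E
```

```text
clock: 4.5
tcp_pos: [0.6896, -0.0692, 0.0918]
eef_rot: [-2.944, -0.336, -0.846]
contact_force: [0.3, 0.1, 0.0]
grip_width: 0.0002
```

View pics/d.png

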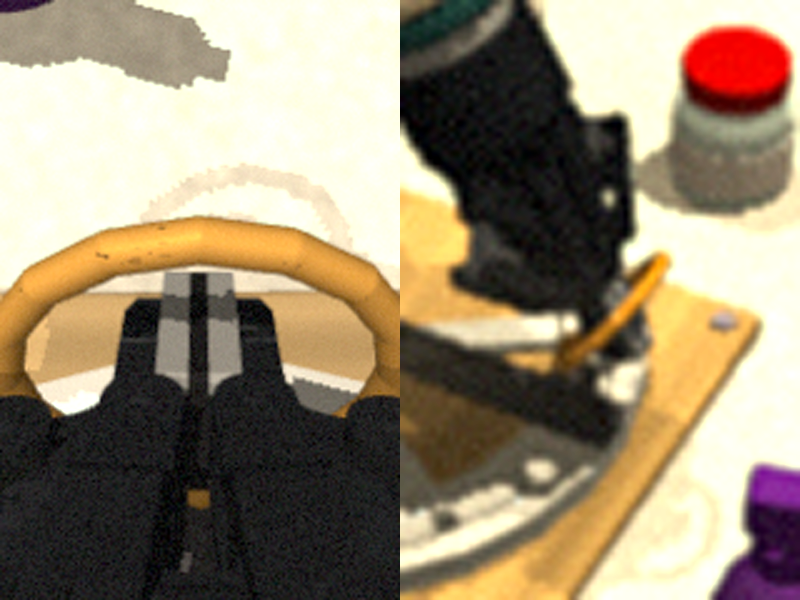

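The shut fingertips at (200,330) are inside the ring, centred, with a gap to the ring top. I'll close that gap along tool x until they touch.

```bash
python3 -m inch '[[0.003,0,0,0,0,0,0],[0.003,0,0,0,0,0,0],[0.003,0,0,0,0,0,0],[0,0,0,0,0,0,0]]'; python3 -m inch '[[0.001,0,0,0,0,0,0],[0.001,0,0,0,0,0,0],[0,0,0,0,0,0,0]]'
```

```text
clock: 5.1
tcp_pos: [0.6972, -0.0674, 0.0967]
eef_rot: [-2.944, -0.336, -0.846]
contact_force: [0.1, -0.6, 0.2]
grip_width: -0.0003
clock: 5.48
tcp_pos: [0.6987, -0.0671, 0.0974]
eef_rot: [-2.944, -0.336, -0.846]
contact_force: [-0.4, 0.5, -0.6]
grip_width: -0.0
```

```bash
python3 -m inch '[[0.001,0,0,0,0,0,0],[0.001,0,0,0,0,0,0],[0,0,0,0,0,0,0]]';python3 -m inch '[[0.001,0,0,0,0,0,0],[0.001,0,0,0,0,0,0],[0,0,0,0,0,0,0]]'
```

```text
clock: 5.85
tcp_pos: [0.7003, -0.0667, 0.0985]
eef_rot: [-2.944, -0.336, -0.846]
contact_force: [0.2, -0.4, 0.4]
grip_width: -0.0001
clock: 6.22
tcp_pos: [0.702, -0.0663, 0.0996]
eef_rot: [-2.944, -0.336, -0.846]
contact_force: [0.1, -0.4, -0.2]
grip_width: 0.0001
```

```bash
python3 -m inch '[[0.001,0,0,0,0,0,0],[0.001,0,0,0,0,0,0],[0,0,0,0,0,0,0]]';python3 -m inch '[[0.001,0,0,0,0,0,0],[0.001,0,0,0,0,0,0],[0,0,0,0,0,0,0]]'
```

```text
clock: 6.6
tcp_pos: [0.7034, -0.0659, 0.1003]
eef_rot: [-2.944, -0.336, -0.844]
contact_force: [-1.9, 0.4, -0.8]
grip_width: -0.0002
clock: 6.98
tcp_pos: [0.7039, -0.0658, 0.1002]
eef_rot: [-2.945, -0.336, -0.839]
contact_force: [-9.9, -1.5, 0.2]
grip_width: 0.0001
```

Contact made, mostly horizontal. Now straight up (world up is tool [0.53, 0, -0.85]).

```bash
python3 -m inch '[[0.001,0,-0.0017,0,0,0,0],[0.001,0,-0.0017,0,0,0,0],[0,0,0,0,0,0,0]]';python3 -m inch '[[0.001,0,-0.0017,0,0,0,0],[0.001,0,-0.0017,0,0,0,0],[0,0,0,0,0,0,0]]'; python3 -m inch '[[0.001,0,-0.0017,0,0,0,0],[0.001,0,-0.0017,0,0,0,0],[0,0,0,0,0,0,0]]'
```

```text
clock: 7.35
tcp_pos: [0.7037, -0.0656, 0.1034]
eef_rot: [-2.945, -0.336, -0.839]
contact_force: [-5.9, -1.0, -5.5]
grip_width: 0.0001
clock: 7.72
tcp_pos: [0.7038, -0.0655, 0.1077]
eef_rot: [-2.945, -0.336, -0.839]
contact_force: [-6.0, -1.5, -6.9]
grip_width: -0.0001
clock: 8.1
tcp_pos: [0.7037, -0.0655, 0.1116]
eef_rot: [-2.945, -0.336, -0.84]
contact_force: [-5.4, -1.5, -6.3]
grip_width: -0.0001
```

```bash
python3 -m inch '[[0.001,0,-0.0017,0,0,0,0],[0.001,0,-0.0017,0,0,0,0],[0,0,0,0,0,0,0]]';python3 -m inch '[[0.001,0,-0.0017,0,0,0,0],[0.0005,0,-0.0009,0,0,0,0],[0,0,0,0,0,0,0]]'; python3 - <<'E'
from h import *
w=cap('wrist'); s=cap('scene')
def en(d,x,y,a,b): return cv2.convertScaleAbs(cv2.resize(d['color'][y:y+b,x:x+a,::-1],(400,600),interpolation=cv2.INTER_CUBIC),alpha=1.6)
cv2.imwrite('pics/e.png',np.hstack([en(w,175,130,160,240),en(s,222,144,66,100)]))
o=robot.observe();print(o['tcp_pos'],o['qpos'].round(3))
E
```

```text
clock: 8.48
tcp_pos: [0.7038, -0.0655, 0.116]
eef_rot: [-2.944, -0.336, -0.841]
contact_force: [-6.4, -0.7, -7.8]
grip_width: 0.0003
clock: 8.85
tcp_pos: [0.7037, -0.0655, 0.1189]
eef_rot: [-2.944, -0.336, -0.84]
contact_force: [-5.5, -1.5, -8.7]
grip_width: 0.0
[ 0.703705   -0.06546207  0.11880684] [-0.239  0.276  1.466  0.303  0.916  0.978]
```

View pics/e.png

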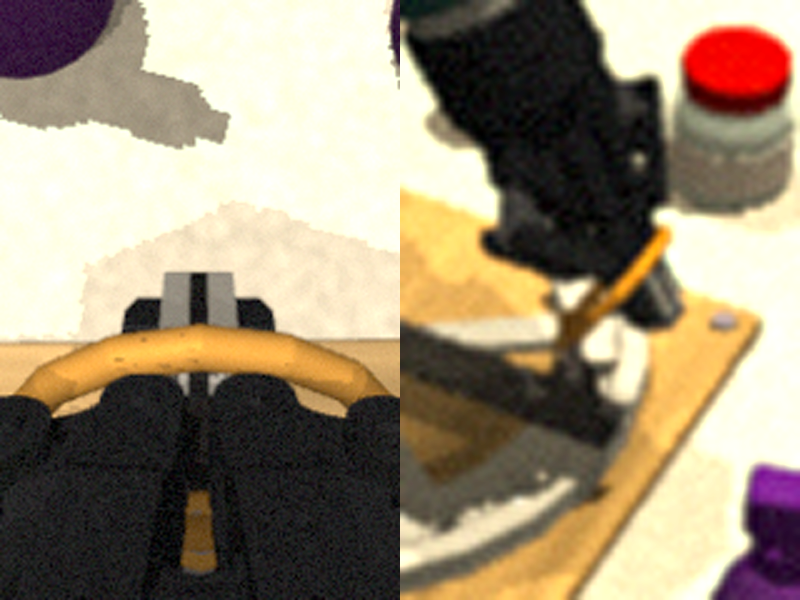

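The pin is up: the ring has risen about 17 mm and the force is 8.7 N, as the spring predicts for that height. Now work out the swing rows about the pivot axis.

```bash
python3 - <<'E'
from h import *
o=robot.observe(); R0=R.from_rotvec(o['eef_rot']).as_matrix(); p=o['tcp_pos']
for n in(.025,.3):
    Z=R.from_euler('z',-n).as_matrix()
    print(n,'shift mm',(R0.T@(PIV+Z@(p-PIV)-p)*1000).round(2),'turn',np.degrees(R.from_matrix(R0.T@Z@R0).as_rotvec()).round(3),'end',(PIV+Z@(p-PIV)).round(4))
E
```

```text
0.025 shift mm [-0.02  4.7  -0.01] turn [-7.560e-01 -1.000e-03  1.217e+00] end [ 0.7047 -0.07    0.1188]
0.3 shift mm [-6.82 55.56 -4.17] turn [-9.071 -0.017 14.6  ] end [ 0.7084 -0.1214  0.1188]
```

```bash
python3 -m inch '[[-0.00002,0.0047,-0.00001,-0.756,0,1.217,0],[-0.00002,0.0047,-0.00001,-0.756,0,1.217,0],[-0.00002,0.0047,-0.00001,-0.756,0,1.217,0],[-0.00002,0.0047,-0.00001,-0.756,0,1.217,0]]'; python3 -m inch '[[-0.00002,0.0047,-0.00001,-0.756,0,1.217,0],[-0.00002,0.0047,-0.00001,-0.756,0,1.217,0],[-0.00002,0.0047,-0.00001,-0.756,0,1.217,0],[-0.00002,0.0047,-0.00001,-0.756,0,1.217,0]]'; python3 -m inch '[[-0.00002,0.0047,-0.00001,-0.756,0,1.217,0],[-0.00002,0.0047,-0.00001,-0.756,0,1.217,0],[-0.00002,0.0047,-0.00001,-0.756,0,1.217,0],[-0.00002,0.0047,-0.00001,-0.756,0,1.217,0],[0,0,0,0,0,0,0],[0,0,0,0,0,0,0]]'
python3 - <<'E'
from h import *
import pickle
w=cap('wrist'); s=cap('scene');t=cap('top'); pickle.dump((w,s,t),open('f.pkl','wb'))
def en(d,x,y,a,b): return cv2.convertScaleAbs(cv2.resize(d['color'][y:y+b,x:x+a,::-1],(400,600),interpolation=cv2.INTER_CUBIC),alpha=1.6)
cv2.imwrite('pics/f.png',np.hstack([en(w,175,130,160,240),en(t,234,150,66,100)]))
o=robot.observe();print(o['tcp_pos'],o['contact_force'])
E
```

```text
clock: 9.45
tcp_pos: [0.7072, -0.0838, 0.1188]
eef_rot: [-2.983, -0.189, -0.851]
contact_force: [-5.8, -0.4, -7.8]
grip_width: 0.0002
clock: 9.95
tcp_pos: [0.7088, -0.1024, 0.1189]
eef_rot: [-3.014, -0.039, -0.86]
contact_force: [-5.7, -0.8, -8.5]
grip_width: 0.0005
clock: 10.7
tcp_pos: [0.7085, -0.1213, 0.119]
eef_rot: [2.999, -0.11, 0.857]
contact_force: [-5.6, -0.2, -8.7]
grip_width: 0.0003
[ 0.70855585 -0.12122829  0.11902537] [-5.36755173  0.26948606 -8.54410325]
```

View pics/f.png

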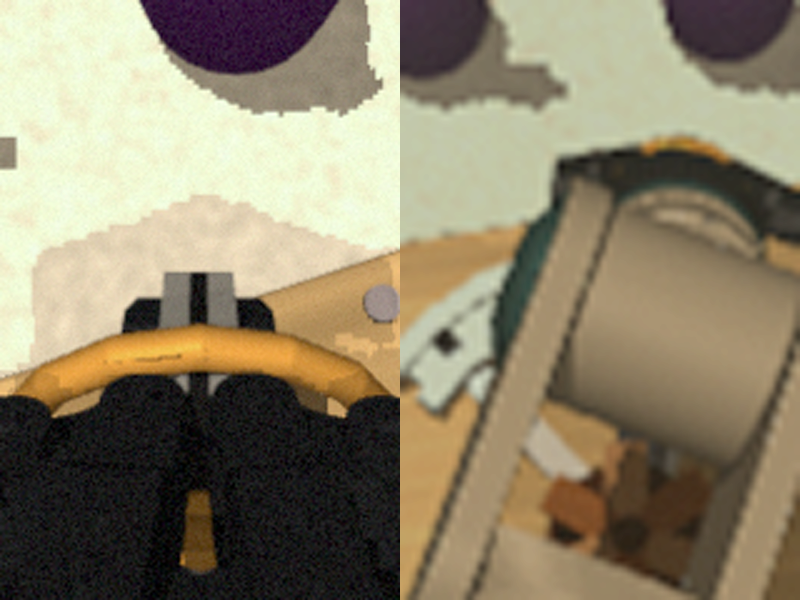

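The ring sits on the finger exactly as before (top bar at (200,345)) and the tool has turned about -0.30 rad. I'll lower in steps; below the 12 mm level the force tells whether the pin is in the hole or on the sector.

```bash
python3 -m inch '[[-0.001,0,0.0017,0,0,0,0],[-0.001,0,0.0017,0,0,0,0],[-0.0005,0,0.0009,0,0,0,0],[0,0,0,0,0,0,0]]';python3 -m inch '[[-0.001,0,0.0017,0,0,0,0],[-0.0005,0,0.0009,0,0,0,0],[0,0,0,0,0,0,0]]'; python3 -m inch '[[-0.001,0,0.0017,0,0,0,0],[-0.0005,0,0.0009,0,0,0,0],[0,0,0,0,0,0,0]]'
```

```text
clock: 11.35
tcp_pos: [0.7086, -0.1212, 0.114]
eef_rot: [3.0, -0.11, 0.856]
contact_force: [-7.0, -0.4, -7.2]
grip_width: 0.0004
clock: 11.72
tcp_pos: [0.7087, -0.1213, 0.111]
eef_rot: [3.0, -0.11, 0.856]
contact_force: [-6.8, 0.5, -6.9]
grip_width: -0.0
clock: 12.1
tcp_pos: [0.7087, -0.1212, 0.108]
eef_rot: [3.0, -0.11, 0.856]
contact_force: [-7.8, 0.9, -7.1]
grip_width: 0.0001
```

Force is still 7 N with the ring 11 mm lower, so the pin is in the hole. Carry on down.

```bash
python3 -m inch '[[-0.001,0,0.0017,0,0,0,0],[-0.001,0,0.0017,0,0,0,0],[0,0,0,0,0,0,0]]';python3 -m inch '[[-0.001,0,0.0017,0,0,0,0],[-0.001,0,0.0017,0,0,0,0],[0,0,0,0,0,0,0]]';python3 -m inch '[[-0.003,0,0,0,0,0,0],[-0.003,0,0,0,0,0,0],[-0.003,0,0,0,0,0,0],[-0.003,0,0,0,0,0,0],[0,0,0,0,0,0,0],[0,0,0,0,0,0,0]]'
python3 -c "
from h import *
import pickle
r=ringp(-.3); go(r+.02*Rt(YAW-.3,58)[:,2],Rt(YAW-.3,58))
w=cap('wrist'); cv2.imwrite('pics/g.png',cv2.convertScaleAbs(cv2.resize(w['color'][:,:,::-1],(800,600)),alpha=1.5))"
```

```text
clock: 12.48
tcp_pos: [0.7088, -0.1213, 0.1041]
eef_rot: [3.0, -0.11, 0.856]
contact_force: [-9.1, 0.2, -4.8]
grip_width: -0.0001
clock: 12.85
tcp_pos: [0.7095, -0.1215, 0.1026]
eef_rot: [2.998, -0.11, 0.86]
contact_force: [-18.5, 1.5, 3.3]
grip_width: -0.0001
clock: 13.6
tcp_pos: [0.7, -0.1209, 0.0954]
eef_rot: [2.997, -0.11, 0.862]
contact_force: [-0.3, -0.5, 0.0]
grip_width: 0.0002
shift mm [-6.9  1.3 -7.4] turn deg [ 0.04 -0.08  0.05]
```

View pics/g.png

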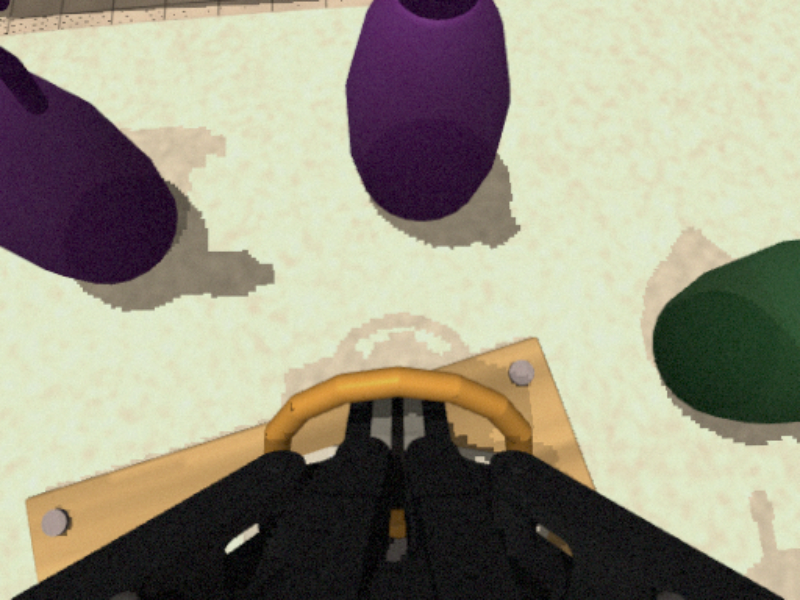

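The finger is free of the ring with zero force and centred. Back out along the tool axis.

```bash
python3 -m inch '[[-0.003,0,0,0,0,0,0],[-0.001,0,-0.010,0,0,0,0],[0,0,-0.015,0,0,0,0],[0,0,-0.015,0,0,0,0],[0,0,-0.02,0,0,0,0],[0,0,-0.02,0,0,0,0],[0,0,-0.02,0,0,0,0],[0,0,-0.04,0,0,0,0],[0,0,-0.04,0,0,0,0],[0,0,-0.04,0,0,0,0],[0,0,0,0,0,0,0],[0,0,0,0,0,0,0]]'
python3 - <<'E'
from h import *
w=cap('wrist'); s=cap('scene')
cv2.imwrite('pics/i1.png',0*w['color'])
a=cv2.convertScaleAbs(cv2.resize(w['color'][100:384,120:420,::-1],(400,400)),alpha=1.5)
b=cv2.convertScaleAbs(cv2.resize(s['color'][144:244,205:305,::-1],(400,400),interpolation=cv2.INTER_CUBIC),alpha=1.6)
cv2.imwrite('pics/i.png',np.hstack([a,b]))
for ph in(0,-.3): print(ph,'ring proj scene home/up',proj(s,[ringp(ph),ringp(ph,.012)]).round(1).tolist(),'wrist',proj(w,[ringp(ph),ringp(ph,.012)]).round(1).tolist())
E
```

```text
clock: 15.15
tcp_pos: [0.5797, -0.1118, 0.2795]
eef_rot: [2.997, -0.11, 0.861]
contact_force: [-0.2, -0.8, 0.0]
grip_width: 0.0002
0 ring proj scene home/up [[254.8, 194.0], [254.9, 190.8]] wrist [[211.2, 173.5], [209.7, 170.1]]
-0.3 ring proj scene home/up [[244.2, 203.9], [244.2, 200.7]] wrist [[255.4, 167.1], [255.4, 163.5]]
```

View pics/i.png

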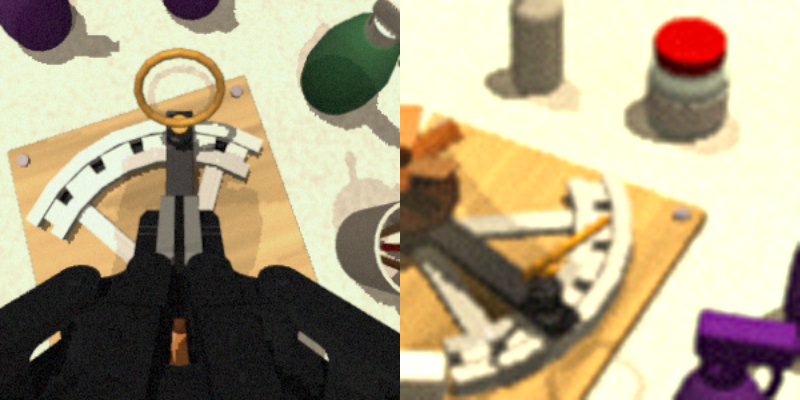

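The wrist view shows three free holes to the left of the arm, at (64,197), (97,168) and (137,145), and one to the right at (222,145). So the arm is in the fourth hole (-0.30). In the scene view the ring is within 1 px of its pin-home height, whereas a pin resting on the sector would read about 3 px higher. The tool is clear, so I'm handing in.

```bash
python3 -c "
from plant import robot
print(robot.observe()['contact_force']); robot.hand_in()"
```

```text
[-0.38740806 -0.04413499 -0.70290457]
the job is handed in; nothing more can be done
```

The job is done and handed in at about 15 s on the clock. The swing arm is one hole over towards the green spray bottle (stand's -y side, -0.30 rad), with the pin home and the finger out of the ring.

**What I did:** I put the shut fingertips into the ring without pinching it and lifted the pin about 17 mm. I swung the arm -0.30 rad about the pivot, lowered the pin and backed out.

**Last checks:**
- **Hole:** the wrist picture shows three free holes to the left of the arm and one to the right, so the pin is in the -0.30 hole.
- **Pin home:** the spring force stayed on the finger well below the 12 mm sector level. The ring sits within 1 px of its pin-home height in the scene view. The wrist view agrees less tightly, with a 5 px offset that matches the calibration bias I saw before the lift.
- **Robot clear:** the tool is well away from everything and the force reads about 0.
- **Bottles, jar and cup:** I felt no contact with any of them. I did not re-measure where they stand.

**Disagreement:** while lowering, I went on about 2 mm after the pin was home, which briefly pushed the ring sideways with about 18 N before I let go. My flower position also disagreed with the pivot worked out from the board by about 8 mm; I used the board value, which matched the ring.

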